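# Gather the metal samples in the tote's red corner under the inspection light

## Robot

A 6-joint arm with a two-finger parallel gripper is mounted at the origin on the work surface. World frame = base frame: x ahead of the robot, y to its left, z up, the work surface at z = 0. Lengths are in mm, angles in rad, forces in N, time in s.
With the tool pointing down it reaches from about 350 to 725 mm from the base axis. Payload 4.3 kg.
Tool frame: the origin (TCP) lies at the very end of the fingers, on their centre line; the grasp point (between the pads) lies 19 mm behind it (ctrl.tcp_to_grasp is the distance from the TCP to the grasp point, in mm); z points along the fingers, y is the direction in which the jaws open and shut (so a half turn about z gives the same grasp; the last joint's range is limited). The gripper opens to 85 mm and grips with 20 to 120 N. Pads are 22 mm wide; open, the fingers measure 114 mm over their backs; the gripper's body (76 mm by 85 mm) begins 54 mm behind the grasp point. The pads swing forward as they close: fully open they stand 13 mm farther back than shut.
Start: joints at [1.233, 0.377, 0.081, 1.274, 0, 1.46], TCP at [129.859, 560.182, 231.329] pointing down, gripper open.
Joint ranges: [-2.72, 2.72], [-0.84, 1.66], [-1.02, 1.22], [-1.77, 2.12], [-1.37, 1.28], [-3.14, 3.14]. Speed limits (rad/s): [2.57, 2.57, 3.14, 3.14, 3.14, 3.14].

## Interface

Orientations are given as a 3x3 rotation matrix whose columns are the frame's x, y, z axes.
In Python, from station import ctrl, cams gives the robot as it stands.
- The arm moves only by the tool jog_arm, never from a script. Its argument "steps" is a list of rows, each an object of numbers: "ax", "ay", "az": the turn, a rotation vector about the tool's x, y, z as a fraction of full scale; "x", "y", "z": the shift along the tool's x, y, z as a fraction of full scale; "gripper": the closure, from -1 (fully open) to 1 (shut). A call has exactly 10 rows; each row shifts and turns the commanded pose from where the row before left it, along the tool's axes as they then stand; what a row does not reach is not made up. Full scale, the value 1, is 0.05 m for a shift and pi rad for a turn. A row lasts 1/8 s, in which the tool goes at most 62.5 mm and 10.7 degrees, less where a joint would pass 70% of its speed; a pose out of reach is approached as far as the arm can. A call with a number of a shift or a turn outside -1 to 1 is refused whole. A call with a gripper value outside its range is refused whole. The fingers move at their own pace and stop on an object; "squeeze" is the grip in N (left out, the last holds). Time passes only in rows, so rows that do not move let the fingers close, or fill a call up. It gives the time, the measured TCP pose, the force and the opening at its end, in the units of the state.
- ctrl.state(): the state, without advancing time (a new reading comes with each control period).
- cams.camera(name): name is "side" or "top" or "wrist"; returns a dict with "image" (480x640x3 uint8, red, green, blue), "range_z" (480x640 float32, mm along the optical axis (not along the pixel's ray), 0 where there is no reading), "fovy" (degrees; the focal length in pixels is half the picture's height over the tangent of half this angle, whatever the lens; pixels are square), "cx", "cy" (the principal point, pixels), "distortion" ([k1, k2, p1, p2, k3] as OpenCV has them; the pictures are not rectified), "R" (3x3) and "t" (3): a world point X has camera coordinates R X + t. Camera axes: x right, y down, z forward; pixel columns grow to the right and rows downward; lengths in mm; the calibration is good to about 2 mm. A picture is of the moment at which its call begins.
- ctrl.close_job(): hands the job in, once; it reports no verdict.
The state is a dict: "time": time; "joint_pos": joint angles; "joint_velocities": joint speeds; "joint_torque": joint torques, N m; "eef_pos": TCP position; "eef_rot": TCP orientation; "ft_force": force on the tool from outside, world axes, zero at the start; "moment": the same for the moment, N m; "opening": finger opening in mm.
Only numpy, scipy, OpenCV 4.12 (cv2) and the standard library are available. Lean on these libraries where they do the work, as an engineer would, in place of code of your own. Each camera call takes 0.05 s, during which the arm holds its last target. There are 200 camera calls.

## Task

Turn the inspection light up for a look at the samples: slide the dimmer's black knob along its track until it lines up with the yellow marker. Then lift the blue tote off the bench by its bar handle and tilt it so that all four loose steel samples slide together into its red corner. Finish while still holding the tote up like that, clear of the bench and tilted, with the samples gathered and still, the dimmer still at its marker, and the other things on the bench left where they are.

Things in the scene. Friction and masses are not known exactly. Their poses are not given: they have to be found in the camera images.
- dimmer (a joint): position of the black knob along the track of the lamp's dimmer, in m: 0 at one end, 0.12 at the other; it grows along dimmer_base's +y axis. Friction (about 1.5 N) keeps it where it is left; no spring.
- dimmer_top (a point): centre of the top face of the black knob. The knob is 24 mm across the track (x of dimmer_base), 18 mm along it (y) and stands 34 mm high above the dimmer box; a white line across its top marks its middle
- dimmer_base: grey desk box of the dimmer, fixed to the bench: 100 mm (x) by 190 mm (y), 28 mm high; origin at the centre of its underside; the track runs along its y axis through its middle, white scale ticks on its -x side
- marker: small yellow block fixed on top of the dimmer box beside the track (34 mm from the track's line, on the +x side), 16 mm (x) by 6 mm (y, along the track), 14 mm high; origin at the centre of its underside; its axes are those of the dimmer box. The knob lines up with it when both have the same place along the track
- tote: loose blue open-topped tote, outside 200 mm (x) by 150 mm (y) by 60 mm high, walls and floor 4 mm, about 0.3 kg; origin at the centre of its underside, z up out of its mouth. Its +x +y corner is red (walls and a floor patch). A grey bar handle spans it along x above the middle (see tote_handle). It starts level, turned any way
- tote_handle (a point): centre of the bar of the tote's handle, 105 mm above the tote's underside. The bar is 200 mm long along the tote's x, 18 mm wide (y) and 24 mm high, with 33 mm free between it and the rim; it carries the whole tote and lies over its middle
- red_corner (a point): the red inside corner of the tote, on its inner floor where the two red walls meet: at (96, 71, 4) mm in the tote's frame
- sample0: loose steel sample disc lying flat in the tote, 20 mm diameter, 12 mm high, 30 g; origin at the centre of its underside. Smooth: it slides along the tote's floor and walls once the tote is tilted by about 20 degrees or more; 28 degrees moves it surely
- sample1: another such disc, like sample0
- sample2: another such disc, like sample0
- sample3: another such disc, like sample0
- brush: bystander: cleaning brush lying flat, 160 mm long, up to 42 mm wide, 20 mm high, wooden handle; origin at the centre of its underside
- ref_block: bystander: upright brass cylinder, 40 mm diameter, 30 mm high; origin at the centre of its underside
- reagent: bystander: closed clear bottle, 60 mm diameter, 120 mm high; origin at the centre of its underside
- dish: bystander: low glass dish, 90 mm across, 20 mm high; origin at the centre of its underside
- wrench: bystander: steel wrench lying flat, 180 mm long, 38 mm wide, 8 mm high; origin at the centre of its underside
- mug: bystander: white mug, 80 mm across plus a handle, 90 mm high; origin at the centre of its underside

How it is judged (in metres and radians):
On the way, in this order (a step that is already met when the one before it is completed fails the run):
1. the dimmer's knob stands in line with the yellow marker (within 6 mm) (y of dimmer_top in the frame of marker between -0.006 and 0.006 m), for 0.4 s.
2. the tote is held by the fingers, off the bench (height (world z) of red_corner above 0.03 m and contact force between the fingers and tote above 2 N), for 0.3 s.
At the end, for the whole second after the job is handed in: The dimmer's knob is within 6 mm of the marker along the track; the fingers hold the tote (more than 2 N) with its red corner more than 30 mm above the bench, tilted between 0.2 and 0.9 rad and still; all four samples lie still within 80 mm of the red inside corner (all of step 1 and all of step 2 and angle between tote's own z axis and vertical between 0.2 and 0.9 rad and linear speed of each of tote, sample0, sample1, sample2, sample3 below 0.03 m/s and distance between each of sample0, sample1, sample2, sample3 and red_corner below 0.08 m); the arm keeps its last pose, push and grip.
It fails at once if a bystander is pushed more than 30 mm from its place (distance of any of brush, ref_block, reagent, dish, wrench, mug from where it was at the start of the episode above 0.03 m).
It also fails if it takes over 58 s, if anything falls off the work surface, if the arm or the gripper's body presses on something with over 40 N, if the wrist force passes 120 N, or if a joint passes its speed limit or range.

## Working session

There is one attempt and no reset: what is moved stays moved. The work goes in short steps, Python scripts to look and compute and a tool call to move; the robot and the scene stay as the last step left them, time stands still between calls to the robot, and variables do not carry over. Pictures are saved under pics/ and viewed, about 8 in all and at most 12, crops included, and the job is handed in when it is done.

Besides the shell and the picture viewer there is one more tool, called after "Call:" as name(argument=value, ...) on one line, values as JSON. jog_arm: Moves the arm, as the interface text tells. Shift numbers are shares of 0.05 m and turn numbers shares of pi rad, none past 1 either way. Its arguments: {"type":"object","properties":{"steps":{"type":"array"},"squeeze":{"type":"number"}},"required":["steps"]}

```bash
ls; mkdir -p pics
cat > h.py <<'E'
import numpy as np, cv2
from station import ctrl, cams
def K(c):
    f=240/np.tan(np.radians(c["fovy"])/2); return np.array([[f,0,c["cx"]],[0,f,c["cy"]],[0,0,1.]])
def px2w(c,u,v,z=None):
    """pixel -> world; by range, or on the plane of height z"""
    p=cv2.undistortPoints(np.array([[[u,v]]],float),K(c),np.array(c["distortion"],float))[0,0]
    d=np.array([p[0],p[1],1.]); R=np.array(c["R"]); t=np.array(c["t"]); o=-R.T@t; w=R.T@d
    if z is None: return o+w*float(c["range_z"][int(round(v)),int(round(u))])
    return o+w*(z-o[2])/w[2]
def snap(n,f):
    c=cams.camera(n); np.save("pics/%s.npy"%f,c,allow_pickle=True); cv2.imwrite("pics/%s.png"%f,cv2.cvtColor(c["image"],cv2.COLOR_RGB2BGR)); return c
def load(f): return np.load("pics/%s.npy"%f,allow_pickle=True).item()
E
python3 - <<'E'
from h import *
snap("top","top0"); snap("side","side0")
s=ctrl.state(); print(s["time"],s["eef_pos"],s["eef_rot"],ctrl.tcp_to_grasp)
E
```

```text
pics
0.1 [129.66466048 559.56877869 230.4630212 ] [[-9.74154440e-01  2.25882134e-01 -6.22668644e-04]
 [ 2.25882896e-01  9.74152876e-01 -1.75830904e-03]
 [ 2.09403851e-04 -1.85351475e-03 -9.99998260e-01]] 18.700000000000003
```

View pics/top0.png

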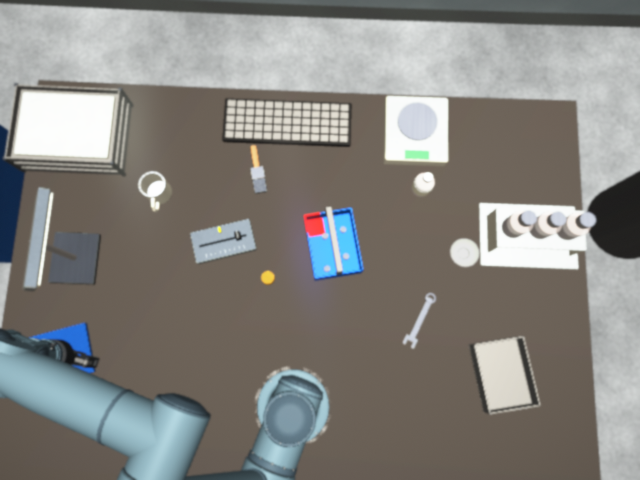

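View pics/side0.png

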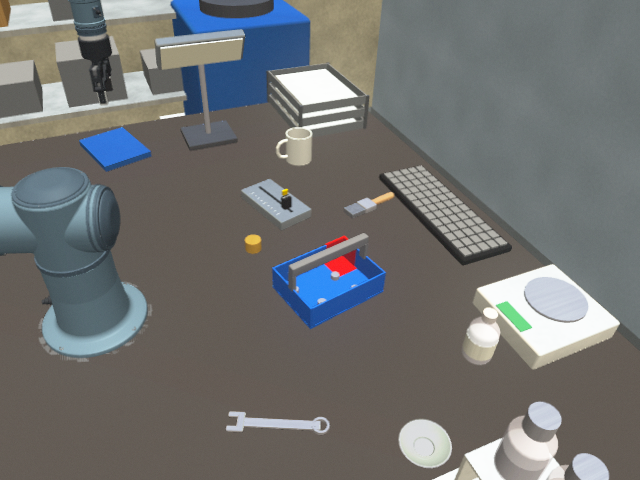

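Run:
```python
from h import *
c=load("top0"); im=cv2.imread("pics/top0.png")[190:290,180:380]
cv2.imwrite("pics/crop0.png",cv2.resize(im,None,fx=4,fy=4,interpolation=cv2.INTER_CUBIC))
print(c["fovy"],c["t"])
for n,u,v in [("base",223,241),("knob",240,237),("mark",220,229),("tote",333,241),("brass",268,277),("brush",258,170),("bottle",424,182),("wr",420,320),("mug",152,184)]:
    print(n,px2w(c,u,v).round(1))
```

```text
46.580355877824914 [ -53.68001938  503.51762398 1672.00505897]
base [488.  239.3  29.9]
knob [495.7 182.5  65.1]
mark [523.8 249.7  39.8]
tote [ 483.8 -100.7  118.7]
brass [379.9  92.4  34.6]
brush [ 155.4  -39.5 1739.6]
bottle [ 681.9 -373.6  103.6]
wr [ 269.6 -380.4    4.7]
mug [669.  482.8  11.7]
```

View pics/crop0.png

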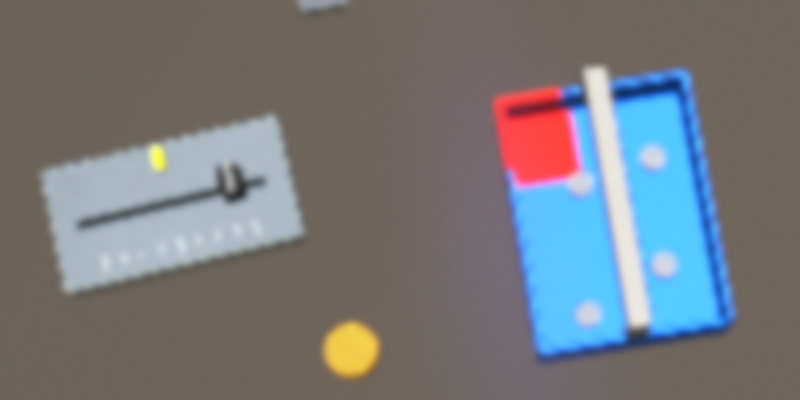

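Run:
```python
from h import *
c=load("top0"); w=lambda a,z:px2w(c,180+a[0]/4-.4,190+a[1]/4-.4,z)
C=np.array([w(p,28) for p in [(42,170),(275,117),(303,235),(68,293)]])
print(C.round(1), C.mean(0))
y=(C[0]-C[1]+C[3]-C[2]); y/=np.linalg.norm(y); print("y",y, np.degrees(np.arctan2(y[1],y[0])), "sizes",np.linalg.norm(C[0]-C[1]),np.linalg.norm(C[1]-C[2]))
x=np.array([y[1],-y[0],0])
m=w((157,158),40); k=w((232,179),62)
for n,p in [("m",m),("k",k)]: print(n,p, x@(p-C.mean(0)), y@(p-C.mean(0)))
a,b=w((596,70),117),w((638,330),117); d=a-b; print("handle",a,b,(a+b)/2,np.linalg.norm(d),np.degrees(np.arctan2(d[1],d[0])))
```

```text
[[512.6 344.3  28. ]
 [562.7 164.9  28. ]
 [469.  137.3  28. ]
 [416.2 316.2  28. ]] [490.11788657 240.67623899  28.        ]
y [-0.27605752  0.96114112  0.        ] 106.02504563328341 sizes 186.26889404553012 97.61298616693016
m [523.2586738  253.21054082  40.        ] 35.31316152793685 2.89846914656746
k [504.32555675 190.79295182  62.        ] -0.11508080725811022 -51.86701251748136
handle [587.4891224 -84.3467594 117.       ] [ 391.78412258 -121.5693771   117.        ] [ 489.63662249 -102.95806825  117.        ] 199.21337862713625 10.76889285920102
```

```bash
cat >> h.py <<'E'
from scipy.spatial.transform import Rotation as Ro
def down(yaw_deg):
    """tool down, tool y at the given world yaw"""
    a=np.radians(yaw_deg); y=np.array([np.cos(a),np.sin(a),0]); z=np.array([0,0,-1.]); return np.column_stack([np.cross(y,z),y,z])
def plan(target,Rt,n=10,start=None):
    s=ctrl.state(); p,R=np.array(s["eef_pos"]),np.array(s["eef_rot"])
    if start is not None: p,R=start
    rv=Ro.from_matrix(R.T@Rt).as_rotvec()/n; d=(np.array(target)-p)/n
    print("from",p.round(1),"dist/row",np.linalg.norm(d).round(1),"deg/row",np.degrees(np.linalg.norm(rv)).round(2))
    for i in range(n):
        print("t",(rv/np.pi).round(4),"s",(R.T@d/50).round(3)); R=R@Ro.from_rotvec(rv).as_matrix()
E
python3 - <<'E'
from h import *
plan([504,191,150],down(106.0))
E
```

```text
from [129.7 559.6 230.5] dist/row 53.1 deg/row 2.91
t [-0.0001 -0.     -0.0161] s [-0.896 -0.549  0.162]
t [-0.0001 -0.     -0.0161] s [-0.867 -0.593  0.162]
t [-0.0001 -0.     -0.0161] s [-0.836 -0.637  0.162]
t [-0.0001 -0.     -0.0161] s [-0.802 -0.678  0.162]
t [-0.0001 -0.     -0.0161] s [-0.767 -0.718  0.162]
t [-0.0001 -0.     -0.0161] s [-0.73  -0.756  0.161]
t [-0.0001 -0.     -0.0161] s [-0.69  -0.792  0.161]
t [-0.0001 -0.     -0.0161] s [-0.649 -0.826  0.161]
t [-0.0001 -0.     -0.0161] s [-0.606 -0.858  0.161]
t [-0.0001 -0.     -0.0161] s [-0.562 -0.888  0.161]
```

Call:
jog_arm(steps=[{"x":-0.9,"y":-0.55,"z":0.16,"az":-0.016},{"x":-0.87,"y":-0.59,"z":0.16,"az":-0.016},{"x":-0.84,"y":-0.64,"z":0.16,"az":-0.016},{"x":-0.8,"y":-0.68,"z":0.16,"az":-0.016},{"x":-0.77,"y":-0.72,"z":0.16,"az":-0.016},{"x":-0.73,"y":-0.76,"z":0.16,"az":-0.016},{"x":-0.69,"y":-0.79,"z":0.16,"az":-0.016},{"x":-0.65,"y":-0.83,"z":0.16,"az":-0.016},{"x":-0.61,"y":-0.86,"z":0.16,"az":-0.016},{"x":-0.56,"y":-0.89,"z":0.16,"az":-0.016}])

```text
invalid input at $.steps[0]: expected keys ax, ay, az, x, y, z, gripper
```

Run:
```python
from h import *
snap("wrist","w0"); s=ctrl.state(); print(s["time"],s["eef_pos"],s["eef_rot"].round(3),s["joint_pos"].round(2))
```

```text
0.15 [129.6675844  559.66447581 230.55208387] [[-0.974  0.226 -0.001]
 [ 0.226  0.974 -0.002]
 [ 0.    -0.002 -1.   ]] [1.23 0.38 0.08 1.27 0.   1.46]
```

View pics/w0.png

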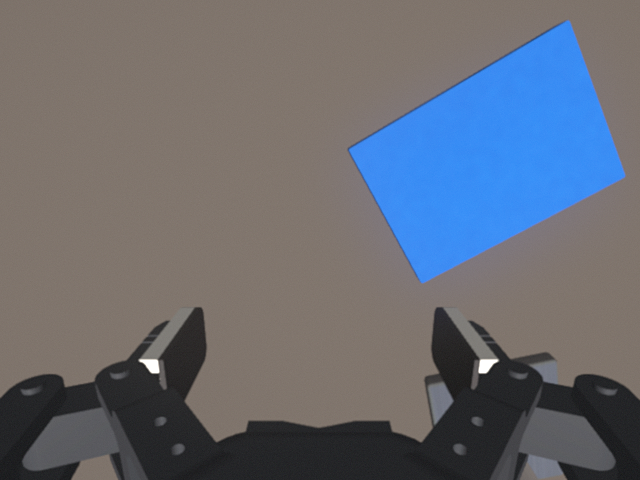

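The move was refused because every key is required. The wrist picture (4th) shows only the fingers, at about (180,340) and (460,340), and a blue book.

Call:
jog_arm(steps=[{"ax":0,"ay":0,"gripper":-1,"x":-0.9,"y":-0.55,"z":0.16,"az":-0.016},{"ax":0,"ay":0,"gripper":-1,"x":-0.87,"y":-0.59,"z":0.16,"az":-0.016},{"ax":0,"ay":0,"gripper":-1,"x":-0.84,"y":-0.64,"z":0.16,"az":-0.016},{"ax":0,"ay":0,"gripper":-1,"x":-0.8,"y":-0.68,"z":0.16,"az":-0.016},{"ax":0,"ay":0,"gripper":-1,"x":-0.77,"y":-0.72,"z":0.16,"az":-0.016},{"ax":0,"ay":0,"gripper":-1,"x":-0.73,"y":-0.76,"z":0.16,"az":-0.016},{"ax":0,"ay":0,"gripper":-1,"x":-0.69,"y":-0.79,"z":0.16,"az":-0.016},{"ax":0,"ay":0,"gripper":-1,"x":-0.65,"y":-0.83,"z":0.16,"az":-0.016},{"ax":0,"ay":0,"gripper":-1,"x":-0.61,"y":-0.86,"z":0.16,"az":-0.016},{"ax":0,"ay":0,"gripper":-1,"x":-0.56,"y":-0.89,"z":0.16,"az":-0.016}])

```text
time: 1.4
eef_pos: [505.2, 188.7, 150.8]
eef_rot: [[-0.962, -0.273, -0.0], [-0.273, 0.962, 0.0], [0.0, 0.0, -1.0]]
ft_force: [-0.0, 0.8, -0.2]
opening: 85.7
```

Run:
```python
from h import *
snap("wrist","w1"); s=ctrl.state(); print(s["time"],s["eef_pos"],s["eef_rot"].round(3),s["joint_pos"].round(2))
```

```text
1.45 [509.61363117 184.058487   149.85404166] [[-0.963 -0.269  0.003]
 [-0.269  0.963 -0.004]
 [-0.002 -0.005 -1.   ]] [ 0.23  0.35 -0.18  1.04 -0.   -0.04]
```

View pics/w1.png

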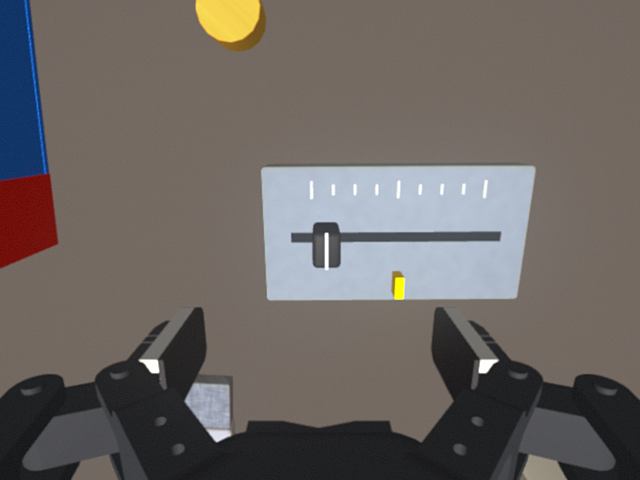

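The wrist view shows the knob's line at (326,250), the marker top at (399,288), and the box corners at (262,167), (535,167), (517,298) and (267,299).

Run:
```python
from h import *
c=load("w1")
k=px2w(c,326,251,62); m=px2w(c,399,288,42)
C=np.array([px2w(c,*p,28) for p in [(262,167),(535,167),(517,298),(267,299)]])
y=C[1]-C[0]+C[2]-C[3]; y/=np.linalg.norm(y); x=np.array([y[1],-y[0],0]); o=C.mean(0)
print("k",k,px2w(c,326,251)[2],"m",m,px2w(c,399,288)[2],"o",o,"yaw",np.degrees(np.arctan2(y[1],y[0])),np.linalg.norm(C[0]-C[1]),np.linalg.norm(C[1]-C[2]))
print("k in box",x@(k-o),y@(k-o),"m",x@(m-o),y@(m-o),"go",y@(m-k))
s=ctrl.state(); print(s["eef_pos"],s["eef_rot"].round(3))
t=k.copy(); t[2]=38; plan(t,down(np.degrees(np.arctan2(y[1],y[0]))),8)
```

```text
k [504.10545413 192.81791468  62.        ] 62.34313794975759 m [522.02949886 251.93425547  42.        ] 40.84452873632995 o [489.61406604 240.96899499  28.        ] yaw 106.01601723020119 186.02542062751783 96.92193842579421
k in box 0.6437238139828357 -50.28033893672412 m 34.18259683711384 1.5960248918997504 go 51.87636382862387
[509.61363117 184.058487   149.85404166] [[-0.963 -0.269  0.003]
 [-0.269  0.963 -0.004]
 [-0.002 -0.005 -1.   ]]
from [509.6 184.1 149.9] dist/row 14.0 deg/row 0.07
t [-0.0002  0.0001 -0.0003] s [0.008 0.026 0.279]
t [-0.0002  0.0001 -0.0003] s [0.008 0.026 0.28 ]
t [-0.0002  0.0001 -0.0003] s [0.008 0.026 0.28 ]
t [-0.0002  0.0001 -0.0003] s [0.008 0.026 0.28 ]
t [-0.0002  0.0001 -0.0003] s [0.008 0.025 0.28 ]
t [-0.0002  0.0001 -0.0003] s [0.007 0.025 0.28 ]
t [-0.0002  0.0001 -0.0003] s [0.007 0.025 0.28 ]
t [-0.0002  0.0001 -0.0003] s [0.007 0.025 0.28 ]
```

Call:
jog_arm(steps=[{"ax":0,"ay":0,"az":0,"x":0,"y":0,"z":0,"gripper":-0.3},{"ax":0,"ay":0,"az":0,"x":0,"y":0,"z":0.2,"gripper":-0.3},{"ax":0,"ay":0,"az":0,"x":0,"y":0,"z":0.3,"gripper":-0.3},{"ax":0,"ay":0,"az":0,"x":0,"y":0,"z":0.3,"gripper":-0.3},{"ax":0,"ay":0,"az":0,"x":0,"y":0,"z":0.2,"gripper":-0.3},{"ax":0,"ay":0,"az":0,"x":0,"y":0,"z":0,"gripper":-0.3},{"ax":0,"ay":0,"az":0,"x":0,"y":0,"z":0,"gripper":-0.3},{"ax":0,"ay":0,"az":0,"x":0,"y":0,"z":0,"gripper":-0.3},{"ax":0,"ay":0,"az":0,"x":0,"y":0,"z":0,"gripper":-0.3},{"ax":0,"ay":0,"az":0,"x":0,"y":0,"z":0,"gripper":-0.3}])

```text
time: 2.7
eef_pos: [504.5, 190.1, 101.6]
eef_rot: [[-0.962, -0.271, 0.001], [-0.271, 0.962, 0.0], [-0.001, 0.0, -1.0]]
ft_force: [0.4, 0.6, 0.3]
opening: 55.4
```

Call:
jog_arm(steps=[{"ax":0,"ay":0,"az":-0.001,"x":0,"y":0.05,"z":0.2,"gripper":-0.3},{"ax":0,"ay":0,"az":0,"x":0,"y":0,"z":0.3,"gripper":-0.3},{"ax":0,"ay":0,"az":0,"x":0,"y":0,"z":0.3,"gripper":-0.3},{"ax":0,"ay":0,"az":0,"x":0,"y":0,"z":0.27,"gripper":-0.3},{"ax":0,"ay":0,"az":0,"x":0,"y":0,"z":0.2,"gripper":-0.3},{"ax":0,"ay":0,"az":0,"x":0,"y":0,"z":0,"gripper":0.3},{"ax":0,"ay":0,"az":0,"x":0,"y":0,"z":0,"gripper":1},{"ax":0,"ay":0,"az":0,"x":0,"y":0,"z":0,"gripper":1},{"ax":0,"ay":0,"az":0,"x":0,"y":0,"z":0,"gripper":1},{"ax":0,"ay":0,"az":0,"x":0,"y":0,"z":0,"gripper":1}], squeeze=20)

```text
time: 3.95
eef_pos: [504.0, 192.7, 38.3]
eef_rot: [[-0.962, -0.275, 0.001], [-0.275, 0.962, 0.0], [-0.001, 0.0, -1.0]]
ft_force: [-0.4, -0.2, 1.3]
opening: 17.5
```

Call:
jog_arm(steps=[{"ax":0,"ay":0,"az":0,"x":0,"y":0.15,"z":0,"gripper":1},{"ax":0,"ay":0,"az":0,"x":0,"y":0.2,"z":0,"gripper":1},{"ax":0,"ay":0,"az":0,"x":0,"y":0.2,"z":0,"gripper":1},{"ax":0,"ay":0,"az":0,"x":0,"y":0.2,"z":0,"gripper":1},{"ax":0,"ay":0,"az":0,"x":0,"y":0.2,"z":0,"gripper":1},{"ax":0,"ay":0,"az":0,"x":0,"y":0.09,"z":0,"gripper":1},{"ax":0,"ay":0,"az":0,"x":0,"y":0,"z":0,"gripper":1},{"ax":0,"ay":0,"az":0,"x":0,"y":0,"z":0,"gripper":1},{"ax":0,"ay":0,"az":0,"x":0,"y":0,"z":0,"gripper":1},{"ax":0,"ay":0,"az":0,"x":0,"y":0,"z":0,"gripper":1}])

```text
time: 5.2
eef_pos: [489.0, 244.1, 38.2]
eef_rot: [[-0.961, -0.275, 0.0], [-0.275, 0.961, 0.002], [-0.001, 0.002, -1.0]]
ft_force: [-1.8, 0.0, 5.0]
opening: 17.2
```

Call:
jog_arm(steps=[{"ax":0,"ay":0,"az":0,"x":0,"y":0,"z":0,"gripper":-0.3},{"ax":0,"ay":0,"az":0,"x":0,"y":0,"z":0,"gripper":-0.3},{"ax":0,"ay":0,"az":0,"x":0,"y":0,"z":0,"gripper":-0.3},{"ax":0,"ay":0,"az":0,"x":0,"y":0,"z":0,"gripper":-0.3},{"ax":0,"ay":0,"az":0,"x":0,"y":0,"z":-0.3,"gripper":-0.3},{"ax":0,"ay":0,"az":0,"x":0,"y":0,"z":-0.5,"gripper":-0.3},{"ax":0,"ay":0,"az":0,"x":0,"y":0,"z":-0.7,"gripper":-0.3},{"ax":0,"ay":0,"az":0,"x":0,"y":0,"z":-0.5,"gripper":-0.3},{"ax":0,"ay":0,"az":0,"x":0,"y":0,"z":-0.3,"gripper":-0.3},{"ax":0,"ay":0,"az":0,"x":0,"y":0,"z":0,"gripper":-0.3}])

```text
time: 6.45
eef_pos: [490.3, 242.8, 154.2]
eef_rot: [[-0.962, -0.274, 0.003], [-0.274, 0.962, 0.001], [-0.003, 0.0, -1.0]]
ft_force: [-0.6, 0.9, -0.7]
opening: 55.2
```

Run:
```python
from h import *
snap("wrist","w2"); s=ctrl.state(); print(s["time"],s["eef_pos"],s["eef_rot"].round(3),s["joint_pos"].round(2))
```

```text
6.5 [489.52486547 242.56166631 152.98405528] [[-0.962 -0.274  0.001]
 [-0.274  0.962  0.   ]
 [-0.001  0.    -1.   ]] [ 0.34  0.35 -0.16  1.06  0.    0.07]
```

View pics/w2.png

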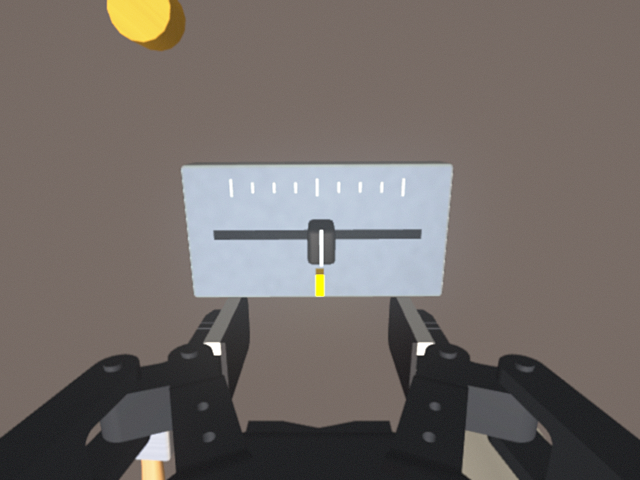

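The knob's line at (321,247) and the marker at (320,286) agree to about 1 mm. Next is a hover over the tote's handle.

Run:
```python
from h import *
c=load("w2"); k=px2w(c,321,248,62); m=px2w(c,320,286,42); print((m-k)@[-.2757,.9613,0])
plan([489.6,-103,200],down(100.8),9)
```

```text
-0.5354931039205584
from [489.5 242.6 153. ] dist/row 38.7 deg/row 0.57
t [0.     0.     0.0032] s [ 0.21  -0.738 -0.105]
t [0.     0.     0.0032] s [ 0.203 -0.741 -0.105]
t [0.     0.     0.0032] s [ 0.196 -0.743 -0.105]
t [0.     0.     0.0032] s [ 0.188 -0.744 -0.105]
t [0.     0.     0.0032] s [ 0.181 -0.746 -0.105]
t [0.     0.     0.0032] s [ 0.174 -0.748 -0.105]
t [0.     0.     0.0032] s [ 0.166 -0.75  -0.105]
t [0.     0.     0.0032] s [ 0.159 -0.751 -0.105]
t [0.     0.     0.0032] s [ 0.151 -0.753 -0.105]
```

Call:
jog_arm(steps=[{"ax":0,"ay":0,"az":0.003,"x":0.21,"y":-0.74,"z":-0.3,"gripper":-1},{"ax":0,"ay":0,"az":0.003,"x":0.2,"y":-0.74,"z":-0.3,"gripper":-1},{"ax":0,"ay":0,"az":0.003,"x":0.2,"y":-0.74,"z":-0.34,"gripper":-1},{"ax":0,"ay":0,"az":0.003,"x":0.19,"y":-0.74,"z":0,"gripper":-1},{"ax":0,"ay":0,"az":0.003,"x":0.18,"y":-0.75,"z":0,"gripper":-1},{"ax":0,"ay":0,"az":0.004,"x":0.17,"y":-0.75,"z":0,"gripper":-1},{"ax":0,"ay":0,"az":0.003,"x":0.17,"y":-0.75,"z":0,"gripper":-1},{"ax":0,"ay":0,"az":0.004,"x":0.16,"y":-0.75,"z":0,"gripper":-1},{"ax":0,"ay":0,"az":0.003,"x":0.15,"y":-0.75,"z":0,"gripper":-1},{"ax":0,"ay":0,"az":0,"x":0,"y":0,"z":0,"gripper":-1}])

```text
time: 7.75
eef_pos: [488.8, -104.7, 198.3]
eef_rot: [[-0.983, -0.182, -0.002], [-0.182, 0.983, 0.001], [0.002, 0.001, -1.0]]
ft_force: [-0.9, 0.6, -0.2]
opening: 85.4
```

Run:
```python
from h import *
snap("wrist","w3"); s=ctrl.state(); print(s["time"],s["eef_pos"],s["eef_rot"].round(3),s["joint_pos"].round(2))
```

```text
7.8 [ 488.63536779 -103.31733522  198.41525428] [[-0.983 -0.184 -0.002]
 [-0.184  0.983  0.001]
 [ 0.002  0.002 -1.   ]] [-0.34  0.24 -0.2   1.14  0.   -0.52]
```

View pics/w3.png

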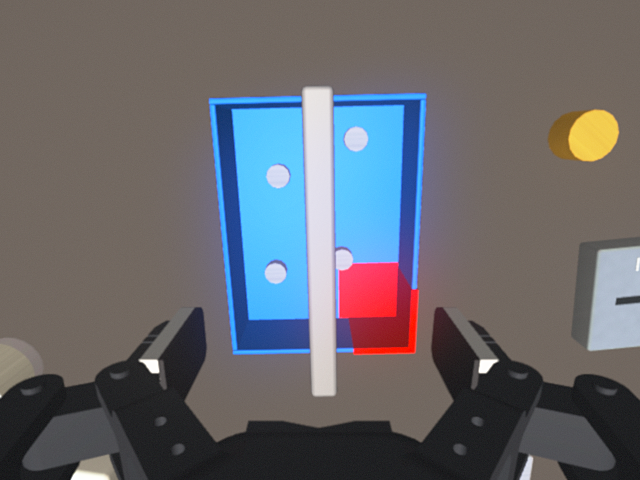

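The bar runs from (318,88) at the near end to (323,396) at the far end.

Run:
```python
from h import *
c=load("w3"); a=px2w(c,323.5,396,117); b=px2w(c,317.5,87,117); d=a-b; yaw=np.degrees(np.arctan2(d[1],d[0]))
print(a,b,(a+b)/2,np.linalg.norm(d),yaw, px2w(c,320,240)[2])
plan([*((a+b)/2)[:2],86],down(90+yaw),8)
```

```text
[588.02230464 -83.20650331 117.        ] [ 395.15159416 -123.10524573  117.        ] [ 491.5869494  -103.15587452  117.        ] 196.95436173811206 11.687790250601424 117.16842280694706
from [ 488.6 -103.3  198.4] dist/row 14.1 deg/row 0.14
t [ 0.0001 -0.0001 -0.0008] s [-0.008 -0.001  0.281]
t [ 0.0001 -0.0001 -0.0008] s [-0.008 -0.001  0.281]
t [ 0.0001 -0.0001 -0.0008] s [-0.008 -0.001  0.281]
t [ 0.0001 -0.0001 -0.0008] s [-0.008 -0.001  0.281]
t [ 0.0001 -0.0001 -0.0008] s [-0.008 -0.001  0.281]
t [ 0.0001 -0.0001 -0.0008] s [-0.008 -0.001  0.281]
t [ 0.0001 -0.0001 -0.0008] s [-0.007 -0.001  0.281]
t [ 0.0001 -0.0001 -0.0008] s [-0.007 -0.001  0.281]
```

Call:
jog_arm(steps=[{"ax":0,"ay":0,"az":-0.004,"x":-0.04,"y":0,"z":0.2,"gripper":-1},{"ax":0,"ay":0,"az":0,"x":0,"y":0,"z":0.4,"gripper":-1},{"ax":0,"ay":0,"az":0,"x":0,"y":0,"z":0.5,"gripper":-1},{"ax":0,"ay":0,"az":0,"x":0,"y":0,"z":0.5,"gripper":-1},{"ax":0,"ay":0,"az":0,"x":0,"y":0,"z":0.4,"gripper":-1},{"ax":0,"ay":0,"az":0,"x":0,"y":0,"z":0.24,"gripper":-1},{"ax":0,"ay":0,"az":0,"x":0,"y":0,"z":0,"gripper":-1},{"ax":0,"ay":0,"az":0,"x":0,"y":0,"z":0,"gripper":-0.2},{"ax":0,"ay":0,"az":0,"x":0,"y":0,"z":0,"gripper":0.2},{"ax":0,"ay":0,"az":0,"x":0,"y":0,"z":0,"gripper":0.4}])

```text
time: 9.05
eef_pos: [492.0, -102.7, 88.4]
eef_rot: [[-0.98, -0.198, 0.001], [-0.198, 0.98, -0.0], [-0.001, -0.001, -1.0]]
ft_force: [-0.4, -0.4, 0.6]
opening: 31.8
```

Call:
jog_arm(steps=[{"ax":0,"ay":0,"az":0,"x":0,"y":0,"z":0,"gripper":1},{"ax":0,"ay":0,"az":0,"x":0,"y":0,"z":0,"gripper":1},{"ax":0,"ay":0,"az":0,"x":0,"y":0,"z":0,"gripper":1},{"ax":0,"ay":0,"az":0,"x":0,"y":0,"z":0,"gripper":1},{"ax":0,"ay":0,"az":0,"x":0,"y":0,"z":-0.1,"gripper":1},{"ax":0,"ay":0,"az":0,"x":0,"y":0,"z":-0.2,"gripper":1},{"ax":0,"ay":0,"az":0,"x":0,"y":0,"z":-0.2,"gripper":1},{"ax":0,"ay":0,"az":0,"x":0,"y":0,"z":-0.2,"gripper":1},{"ax":0,"ay":0,"az":0,"x":0,"y":0,"z":-0.1,"gripper":1},{"ax":0,"ay":0,"az":0,"x":0,"y":0,"z":0,"gripper":1}], squeeze=90)

```text
time: 10.3
eef_pos: [491.9, -102.6, 128.3]
eef_rot: [[-0.98, -0.198, 0.001], [-0.198, 0.98, -0.0], [-0.001, -0.001, -1.0]]
ft_force: [0.2, 0.2, -4.0]
opening: 16.5
```

Call:
jog_arm(steps=[{"ax":0,"ay":0,"az":0,"x":0,"y":0,"z":-0.2,"gripper":1},{"ax":0,"ay":0,"az":0,"x":0.05,"y":0,"z":-0.4,"gripper":1},{"ax":0,"ay":0,"az":0,"x":0.15,"y":0,"z":-0.5,"gripper":1},{"ax":0,"ay":0,"az":0,"x":0.2,"y":0,"z":-0.5,"gripper":1},{"ax":0,"ay":0,"az":0,"x":0.2,"y":0,"z":-0.5,"gripper":1},{"ax":0,"ay":0,"az":0,"x":0.2,"y":0,"z":-0.5,"gripper":1},{"ax":0,"ay":0,"az":0,"x":0.15,"y":0,"z":-0.4,"gripper":1},{"ax":0,"ay":0,"az":0,"x":0.05,"y":0,"z":-0.2,"gripper":1},{"ax":0,"ay":0,"az":0,"x":0,"y":0,"z":0,"gripper":1},{"ax":0,"ay":0,"az":0,"x":0,"y":0,"z":0,"gripper":1}])

```text
time: 11.55
eef_pos: [442.3, -112.2, 286.9]
eef_rot: [[-0.98, -0.198, -0.001], [-0.198, 0.98, 0.001], [0.001, 0.001, -1.0]]
ft_force: [-0.2, 0.1, -3.8]
opening: 16.8
```

Call:
jog_arm(steps=[{"ax":0,"ay":0.01,"az":0,"x":0,"y":0,"z":0,"gripper":1},{"ax":0,"ay":0.02,"az":0,"x":0,"y":0,"z":0,"gripper":1},{"ax":0,"ay":0.02,"az":0,"x":0,"y":0,"z":0,"gripper":1},{"ax":0,"ay":0.02,"az":0,"x":0,"y":0,"z":0,"gripper":1},{"ax":0,"ay":0.02,"az":0,"x":0,"y":0,"z":0,"gripper":1},{"ax":0,"ay":0.02,"az":0,"x":0,"y":0,"z":0,"gripper":1},{"ax":0,"ay":0.02,"az":0,"x":0,"y":0,"z":0,"gripper":1},{"ax":0,"ay":0.02,"az":0,"x":0,"y":0,"z":0,"gripper":1},{"ax":0,"ay":0.02,"az":0,"x":0,"y":0,"z":0,"gripper":1},{"ax":0,"ay":0.01,"az":0,"x":0,"y":0,"z":0,"gripper":1}])

```text
time: 12.8
eef_pos: [443.5, -112.1, 286.3]
eef_rot: [[-0.826, -0.199, -0.527], [-0.168, 0.98, -0.106], [0.538, 0.001, -0.843]]
ft_force: [0.1, -0.5, -4.0]
opening: 16.8
```

Call:
jog_arm(steps=[{"ax":0,"ay":0,"az":0,"x":0,"y":0,"z":0,"gripper":1},{"ax":0,"ay":0,"az":0,"x":0,"y":0,"z":0,"gripper":1},{"ax":0,"ay":0,"az":0,"x":0,"y":0,"z":0,"gripper":1},{"ax":0,"ay":0,"az":0,"x":0,"y":0,"z":0,"gripper":1},{"ax":0,"ay":0,"az":0,"x":0,"y":0,"z":0,"gripper":1},{"ax":0,"ay":0,"az":0,"x":0,"y":0,"z":0,"gripper":1},{"ax":0,"ay":0,"az":0,"x":0,"y":0,"z":0,"gripper":1},{"ax":0,"ay":0,"az":0,"x":0,"y":0,"z":0,"gripper":1},{"ax":0,"ay":0,"az":0,"x":0,"y":0,"z":0,"gripper":1},{"ax":0,"ay":0,"az":0,"x":0,"y":0,"z":0,"gripper":1}])

```text
time: 14.05
eef_pos: [442.5, -112.4, 287.7]
eef_rot: [[-0.828, -0.198, -0.525], [-0.167, 0.98, -0.106], [0.536, 0.0, -0.844]]
ft_force: [-0.9, -0.4, -3.1]
opening: 16.7
```

Run:
```python
from h import *
snap("wrist","w4"); s=ctrl.state(); print(s["time"],s["eef_pos"],s["eef_rot"].round(3),s["joint_pos"].round(2),s["opening"],s["ft_force"])
```

```text
14.1 [ 442.52550522 -112.39226011  287.77031362] [[-0.828 -0.198 -0.525]
 [-0.167  0.98  -0.106]
 [ 0.536  0.    -0.844]] [-0.23  0.61  0.43  1.91 -0.23 -0.37] 16.580821983650807 [-0.42823037  0.95478727 -3.07039471]
```

View pics/w4.png

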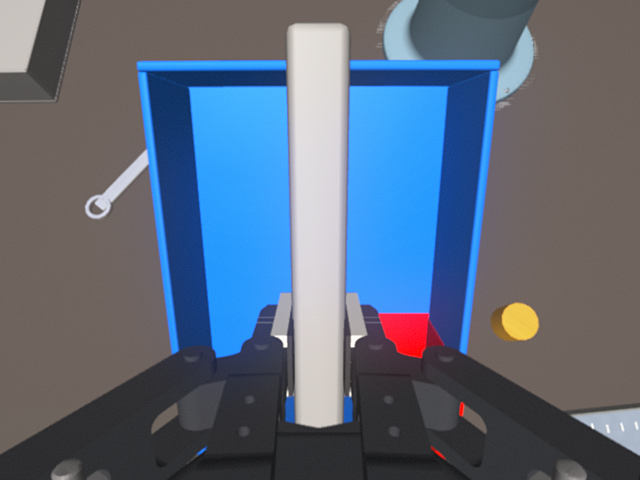

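The discs have left the visible floor and should be against the +x wall, hidden behind the fingers. The bar hasn't slipped. Next I tilt towards +y and ease the x tilt.

Call:
jog_arm(steps=[{"ax":0.01,"ay":0,"az":0,"x":0,"y":0,"z":0,"gripper":1},{"ax":0.02,"ay":0,"az":0,"x":0,"y":0,"z":0,"gripper":1},{"ax":0.02,"ay":0,"az":0,"x":0,"y":0,"z":0,"gripper":1},{"ax":0.02,"ay":-0.01,"az":0,"x":0,"y":0,"z":0,"gripper":1},{"ax":0.02,"ay":-0.01,"az":0,"x":0,"y":0,"z":0,"gripper":1},{"ax":0.02,"ay":-0.01,"az":0,"x":0,"y":0,"z":0,"gripper":1},{"ax":0.02,"ay":-0.01,"az":0,"x":0,"y":0,"z":0,"gripper":1},{"ax":0.02,"ay":-0.01,"az":0,"x":0,"y":0,"z":0,"gripper":1},{"ax":0.02,"ay":-0.01,"az":0,"x":0,"y":0,"z":0,"gripper":1},{"ax":0.01,"ay":0,"az":0,"x":0,"y":0,"z":0,"gripper":1}])

```text
time: 15.35
eef_pos: [441.4, -111.6, 288.0]
eef_rot: [[-0.892, -0.415, -0.178], [-0.246, 0.778, -0.578], [0.378, -0.472, -0.796]]
ft_force: [0.7, -0.3, -3.9]
opening: 16.9
```

Call:
jog_arm(steps=[{"ax":0,"ay":0,"az":0,"x":0,"y":0,"z":0,"gripper":1},{"ax":0,"ay":0,"az":0,"x":0,"y":0,"z":0,"gripper":1},{"ax":0,"ay":0,"az":0,"x":0,"y":0,"z":0,"gripper":1},{"ax":0,"ay":0,"az":0,"x":0,"y":0,"z":0,"gripper":1},{"ax":0,"ay":0,"az":0,"x":0,"y":0,"z":0,"gripper":1},{"ax":0,"ay":0,"az":0,"x":0,"y":0,"z":0,"gripper":1},{"ax":0,"ay":0,"az":0,"x":0,"y":0,"z":0,"gripper":1},{"ax":0,"ay":0,"az":0,"x":0,"y":0,"z":0,"gripper":1},{"ax":0,"ay":0,"az":0,"x":0,"y":0,"z":0,"gripper":1},{"ax":0,"ay":0,"az":0,"x":0,"y":0,"z":0,"gripper":1}])

```text
time: 16.6
eef_pos: [442.5, -112.4, 287.8]
eef_rot: [[-0.893, -0.414, -0.179], [-0.245, 0.779, -0.578], [0.378, -0.472, -0.796]]
ft_force: [0.3, -0.4, -4.4]
opening: 16.6
```

Run:
```python
from h import *
snap("top","t5"); snap("side","s5"); s=ctrl.state(); R=s["eef_rot"]; print(s["time"],s["eef_pos"],s["joint_pos"].round(2),s["opening"],s["ft_force"],"tilt",np.arccos(-R[2,2]), "up in tote",-R[2,0],R[2,1],-R[2,2])
def big(n,p,w,h,f):
    c=load(n); im=cv2.imread("pics/%s.png"%n); K_=K(c); q,_=cv2.projectPoints(np.array([p],float),cv2.Rodrigues(np.array(c["R"]))[0],np.array(c["t"]),K_,np.array(c["distortion"])); u,v=q[0,0].astype(int); print(n,u,v)
    x0,y0=max(0,u-w//2),max(0,v-h//2); print(x0,y0); return cv2.resize(im[y0:y0+h,x0:x0+w],(w*f,h*f),interpolation=cv2.INTER_CUBIC)
a=big("t5",s["eef_pos"],100,150,4); b=big("s5",s["eef_pos"],100,150,4); cv2.imwrite("pics/c5.png",np.hstack([a,b]))
```

```text
16.7 [ 442.48013135 -112.36724227  287.78364665] [ 0.01  0.3  -0.06  1.44 -0.61 -0.3 ] 16.62698070415272 [ 0.65542292  0.06546537 -3.57023038] tilt 0.649636408755921 up in tote -0.378420614780937 -0.47190901461085605 0.7963037864017906
t5 339 243
289 168
s5 312 188
262 113
```

View pics/c5.png

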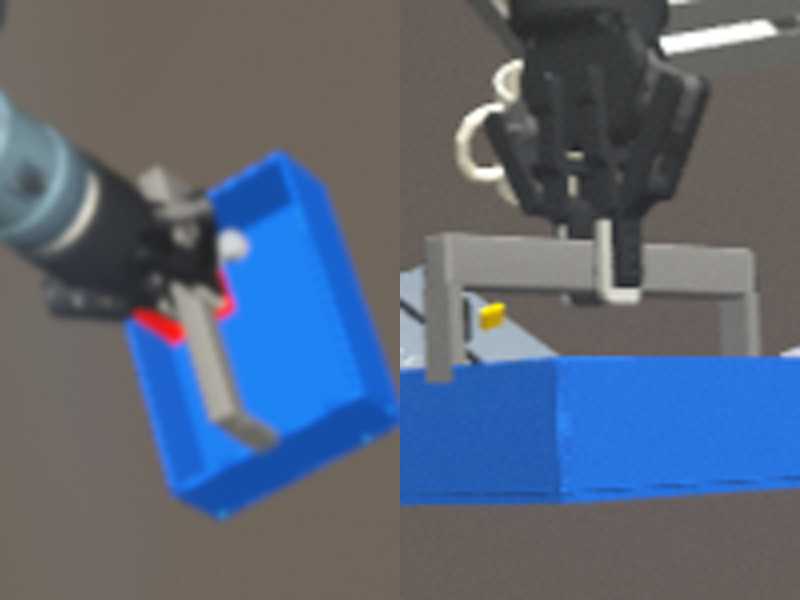

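```bash
cat >> h.py <<'E'
def tote():
    s=ctrl.state(); R=np.array(s["eef_rot"]); Rt=np.column_stack([-R[:,0],R[:,1],-R[:,2]]); return Rt, np.array(s["eef_pos"])-Rt@[0,0,88]
def onfloor(c,u,v,zt):
    "pixel ray cut with the tote plane z=zt, in tote mm"
    Rt,o=tote(); a=Rt.T@(px2w(c,u,v,0)-o); b=Rt.T@(px2w(c,u,v,400)-o); return a+(b-a)*(zt-a[2])/(b[2]-a[2])
E
python3 - <<'E'
from h import *
c=load("t5"); Rt,o=tote()
for n,u,v in [("disc",234,246),("floor",300,300),("patch edge",232,312),("bar end",232,412)]:
    U,V=289+u/4-.4,168+v/4-.4; print(n, onfloor(c,U,V,16 if n=="disc" else 117 if n=="bar end" else 4).round(1),(Rt.T@(px2w(c,U,V)-o)).round(1))
for n in ["top","side","wrist"]:
    k=load({"top":"t5","side":"s5","wrist":"w4"}[n]); 
    print(n,-np.array(k["R"]).T@np.array(k["t"]))
print("red",Rt@[96,71,4]+o)
E
```

```text
disc [80.9 -2.9 16. ] [80.6 -3.  16.4]
floor [ 21.7 -33.    4. ] [ 18.6 -34.8   8.8]
patch edge [40.9 18.5  4. ] [39.4 17.6  6.2]
bar end [-100.9  -10.2  117. ] [-99.6  -9.2 114.9]
top [ 155.37487898  -39.4817885  1739.62993039]
side [ 115.04390519 -854.6199097   818.94594933]
wrist [ 458.64287108 -109.76267457  445.17704574]
red [483.76101362 -82.10851621 151.06020954]
```

Run:
```python
from h import *
snap("wrist","w6")
```

```text
(no output)
```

View pics/w6.png

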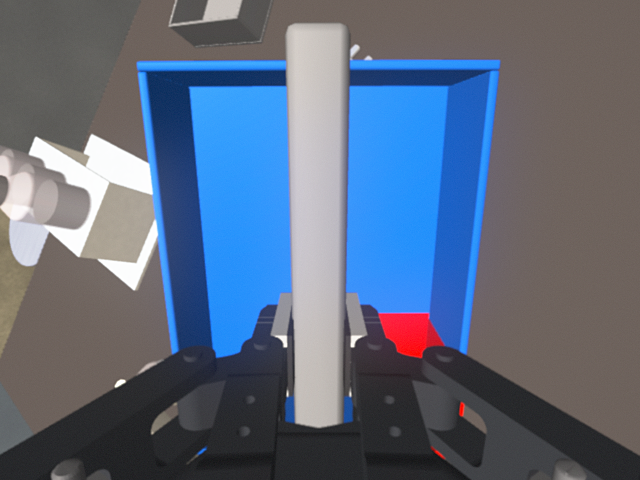

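Only the last disc is visible from above, at tote (81,-3). That fits four discs packed in a line along the red +x wall. I'll add a little y tilt to close any gaps, let it settle and measure again.

Call:
jog_arm(steps=[{"ax":0.01,"ay":0,"az":0,"x":0,"y":0,"z":0,"gripper":1},{"ax":0.01,"ay":-0.01,"az":0,"x":0,"y":0,"z":0,"gripper":1},{"ax":0.01,"ay":-0.01,"az":0,"x":0,"y":0,"z":0,"gripper":1},{"ax":0.01,"ay":-0.01,"az":0,"x":0,"y":0,"z":0,"gripper":1},{"ax":0,"ay":0,"az":0,"x":0,"y":0,"z":0,"gripper":1},{"ax":0,"ay":0,"az":0,"x":0,"y":0,"z":0,"gripper":1},{"ax":0,"ay":0,"az":0,"x":0,"y":0,"z":0,"gripper":1},{"ax":0,"ay":0,"az":0,"x":0,"y":0,"z":0,"gripper":1},{"ax":0,"ay":0,"az":0,"x":0,"y":0,"z":0,"gripper":1},{"ax":0,"ay":0,"az":0,"x":0,"y":0,"z":0,"gripper":1}])

```text
time: 18.0
eef_pos: [442.5, -112.4, 287.8]
eef_rot: [[-0.902, -0.429, -0.041], [-0.304, 0.701, -0.645], [0.306, -0.57, -0.763]]
ft_force: [0.4, 0.0, -4.3]
opening: 16.7
```

Run:
```python
from h import *
snap("top","t7"); s=ctrl.state(); R=s["eef_rot"]; print(s["time"],s["eef_pos"],s["joint_pos"].round(2),"tilt",np.arccos(-R[2,2]), "up in tote",-R[2,0],R[2,1],-R[2,2])
im=cv2.imread("pics/t7.png"); cv2.imwrite("pics/c7.png",np.hstack([cv2.resize(im[190:265,300:375],None,fx=8,fy=8,interpolation=cv2.INTER_CUBIC)[:600,:400],cv2.resize(im[210:265,187:262],(400,293),interpolation=cv2.INTER_CUBIC)[np.r_[0:293,[0]*307]]]))
```

```text
18.05 [ 442.51167759 -112.4210198   287.74732698] [ 0.05  0.19 -0.22  1.26 -0.7  -0.34] tilt 0.7028319215917888 up in tote -0.3056511971227499 -0.5695488028168632 0.7630147488137485
```

View pics/c7.png

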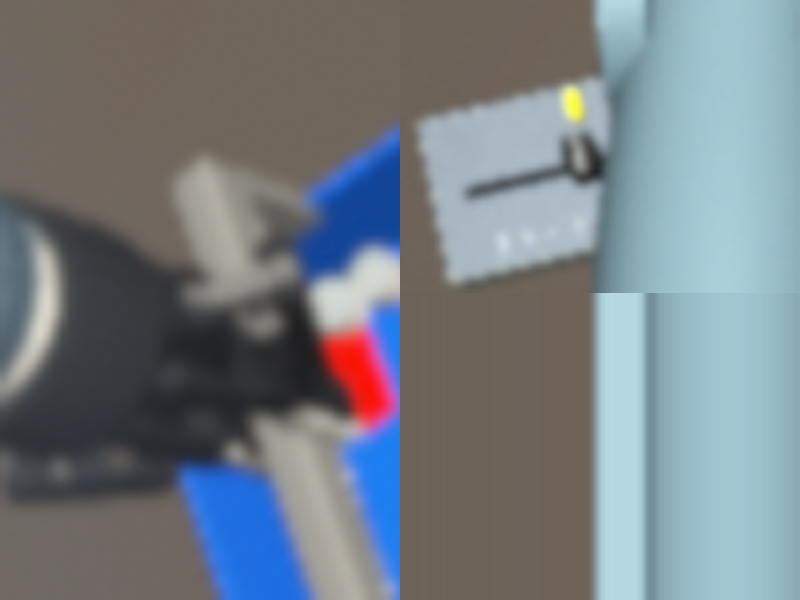

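Run:
```python
from h import *
c=load("t7"); Rt,o=tote()
for n,u,v,z in [("d1",374,271,16),("d2",338,302,16)]:
    U,V=300+u/8-.4,190+v/8-.4; q=onfloor(c,U,V,z); print(n,q.round(1),(Rt.T@(px2w(c,U,V)-o)).round(1),"dist",np.hypot(96-q[0],71-q[1]))
```

```text
d1 [86.2 -1.1 16. ] [87.7  0.2 13.6] dist 72.79179466312789
d2 [84.1 16.7 16. ] [81.4 14.4 20.3] dist 55.57962397667441
```

Run:
```python
from h import *
print(ctrl.close_job()); s=ctrl.state(); print(s["time"],s["opening"],s["ft_force"])
```

```text
the job is handed in; nothing more can be done
None
the job is handed in; nothing more can be done
```

I moved the dimmer knob about 52 mm to the yellow marker, then lifted the tote by its bar. I tilted it towards +x and then +y to slide the samples into the red corner, and handed in at about 18 s while still holding it.

**Last checks:**
- **Dimmer:** the knob and marker lined up within about 1 mm in the wrist view, and the last top view still showed them together.
- **Tote:** the tilt was 0.70 rad. The red corner was about 150 mm above the bench when I worked it out, just before a last small tilt. The grip was steady at 16.7 mm with a squeeze of 90 N.
- **Samples:** two discs were visible, measured about 73 mm and 56 mm from the red corner, against a limit of 80 mm. They fit four discs packed in a line along the red wall, where the farthest would be 71 mm away.
- **Not seen directly:** the other two discs were hidden behind the gripper, so I inferred their place from that line. The rest of the tote floor that I could see was empty.
- **Bystanders:** the arm met nothing on the way, but I didn't measure their positions again at the end.

One move call was refused early on because keys were missing; nothing moved.

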